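# Push the open tip-out bins of the ward's serving table shut

### The arm

A 6-joint arm with a two-finger parallel gripper is mounted at the origin on the work surface. World frame = base frame: x ahead of the robot, y to its left, z up, the work surface at z = 0. Lengths are in mm, angles in rad, forces in N, time in s.
With the tool pointing down it reaches from about 325 to 750 mm from the base axis. Payload 7.6 kg.
Tool frame: the origin (TCP) lies midway between the tips of the shut fingers; the grasp point (between the pads) lies 19 mm behind it; x points along the fingers, y is the direction in which the jaws open and shut, and the axes are right-handed (so a half turn about x gives the same grasp; the last joint's range is limited). The gripper opens to 85 mm and grips with 20 to 120 N. Pads are 22 mm wide; open, the fingers measure 114 mm over their backs; the gripper's body (76 mm by 85 mm) begins 54 mm behind the grasp point. The pads swing forward as they close: fully open they stand 13 mm farther back than shut.
Start: joints at [-1.24, 0.052, 1.401, -0, 1.689, -0.07], TCP at [204.857, -483.404, 231.323] pointing down, gripper open.
Joint ranges: [-2.9, 2.9], [-0.91, 2.17], [0.12, 2.37], [-1.06, 4.2], [0.26, 2.73], [-2.93, 2.93]. Speed limits (rad/s): [2.57, 2.57, 3.01, 3.14, 3.14, 3.14].

### API

Orientations are given as a 3x3 rotation matrix whose columns are the frame's x, y, z axes.
In Python, from station import readout, viewer, bot gives the robot as it stands. The module is installed in compiled form; this text tells all that it offers.
- The arm moves only by the shell command python3 -m handwheel 'ROWS' [FORCE]. ROWS is JSON, a list of rows, each an object of numbers: "tx", "ty", "tz": the shift along the tool's x, y, z in cm; "yaw": the turn about the tool's x in rad; "claw": the finger opening in cm, from 0 to 8.54. In form: [{"tx": .., "ty": .., "tz": .., "yaw": .., "claw": ..}, ...]. A call has 1 to 20 rows; each row is the pose to reach, as a shift and turn from the pose measured when the call began, along the tool's axes at that moment; what a row does not reach only later rows make up. A row lasts 1/10 s, in which the tool goes at most 50 mm and 8.59 degrees, less where a joint would pass 70% of its speed; a pose out of reach is approached as far as the arm can. A call with a gripper value outside its range is refused whole. The fingers move at their own pace and stop on an object; FORCE is the grip in N (left out, the last holds). Time passes only in rows, so rows that repeat a pose let the fingers close. It gives the time, the measured TCP pose, the force and the opening at its end, in the units of the state.
- readout.read_state(): the state, without advancing time (a new reading comes with each control period).
- viewer.get_image(name): name is "scene" or "top" or "wrist"; returns (picture, depth): 400x640x3 uint8, red, green, blue; 400x640 float32, mm along the optical axis (not along the pixel's ray), 0 where there is no reading.
- viewer.camera_params(name): a dict with "vfov" (degrees; the focal length in pixels is half the picture's height over the tangent of half this angle, whatever the lens; pixels are square), "cx", "cy" (the principal point, pixels), "T" (4x4, takes a point from camera to world coordinates). Camera axes: x right, y down, z forward; pixel columns grow to the right and rows downward; lengths in mm; the calibration is good to about 2 mm. A picture is of the moment at which its call begins: read the wrist's pose just before it. camera_params takes no time and is no camera call; for the wrist camera it gives the pose at the moment of the call.
- bot.job_done(): hands the job in, once; it reports no verdict.
The state is a dict: "clock": time; "q": joint angles; "dq": joint speeds; "tau": joint torques, N m; "tool_pos": TCP position; "tool_rot": TCP orientation; "wrist_force": force on the tool from outside, world axes, zero at the start; "wrist_torque": the same for the moment, N m; "finger_gap": finger opening in mm.
Only numpy, scipy, OpenCV 4.12 (cv2) and the standard library are available. Lean on these libraries where they do the work, as an engineer would, in place of code of your own. Each camera call takes 0.05 s, during which the arm holds its last target. There are 200 camera calls.

### The job

Serving is over: with the fingertips, push every tip-out bin that was left open fully shut, until it stops in its unit, and see that all five are shut at the end. Push on the outside of the bins only, at their lip or front panel: do not reach into a bin, pinch or pull its panel, or lift anything. Leave the bins that are already shut as they are, and the cups, spoon and jar where they stand.

Things in the scene. Friction and masses are not known exactly. Their poses are not given: they have to be found in the camera images.
- binrack: white plastic tip-out bin unit screwed to the table, 520 mm wide (y), 133 deep (x), 164 high; front edge of its roof 60 mm before its centre. Origin: centre of its underside, on the table; x points from its open front (towards the robot) to its back, y along the row, z up. Five clear bins, centres at y = -200, -100, 0, 100, 200 mm; which bin sits in which place changes
- bin_a (a joint): tilt of the clear bin with wrapped plastic spoons: 0 = fully shut (panel upright, at its stop), up to 0.60 rad (stop) as its top tips out towards the robot about a level pivot along the unit's y, 50.5 mm in front of the unit's centre, 35 mm above the table. Stiff pivot: it stays at any tilt, never falls shut or open; 1 to 3 N square to the panel at the lip moves it
- bin_a_lip (a point): middle of the front edge of bin_a's finger lip, turning with the bin (axes as the unit's when shut). The lip is a ledge along the top of the front panel, 94 mm wide, 5 mm thick, 12 mm proud of the panel's outer face; this point is 2.5 mm below the bin's top, when shut 78.5 mm before the unit's centre, 163.5 above the table; on its arc it rises as the bin shuts (134 mm at 0.5 rad). Free below
- bin_a_inside: the inside of bin_a, not to be touched: the inner face of its 4 mm front panel (outer face 16 mm in front of the pivot, when shut from 22 to 166 mm above the table) and its stock, wrapped plastic spoons. Origin on the pivot, turning with the bin
- bin_b (a joint): tilt of the clear bin with paper sugar sachets: 0 = fully shut (panel upright, at its stop), up to 0.60 rad (stop) as its top tips out towards the robot about a level pivot along the unit's y, 50.5 mm in front of the unit's centre, 35 mm above the table. Stiff pivot: it stays at any tilt, never falls shut or open; 1 to 3 N square to the panel at the lip moves it
- bin_b_lip (a point): middle of the front edge of bin_b's finger lip, turning with the bin (axes as the unit's when shut). The lip is a ledge along the top of the front panel, 94 mm wide, 5 mm thick, 12 mm proud of the panel's outer face; this point is 2.5 mm below the bin's top, when shut 78.5 mm before the unit's centre, 163.5 above the table; on its arc it rises as the bin shuts (134 mm at 0.5 rad). Free below
- bin_b_inside: the inside of bin_b, not to be touched: the inner face of its 4 mm front panel (outer face 16 mm in front of the pivot, when shut from 22 to 166 mm above the table) and its stock, paper sugar sachets. Origin on the pivot, turning with the bin
- bin_c (a joint): tilt of the clear bin with cup lids: 0 = fully shut (panel upright, at its stop), up to 0.60 rad (stop) as its top tips out towards the robot about a level pivot along the unit's y, 50.5 mm in front of the unit's centre, 35 mm above the table. Stiff pivot: it stays at any tilt, never falls shut or open; 1 to 3 N square to the panel at the lip moves it
- bin_c_lip (a point): middle of the front edge of bin_c's finger lip, turning with the bin (axes as the unit's when shut). The lip is a ledge along the top of the front panel, 94 mm wide, 5 mm thick, 12 mm proud of the panel's outer face; this point is 2.5 mm below the bin's top, when shut 78.5 mm before the unit's centre, 163.5 above the table; on its arc it rises as the bin shuts (134 mm at 0.5 rad). Free below
- bin_c_inside: the inside of bin_c, not to be touched: the inner face of its 4 mm front panel (outer face 16 mm in front of the pivot, when shut from 22 to 166 mm above the table) and its stock, cup lids. Origin on the pivot, turning with the bin
- bin_d (a joint): tilt of the clear bin with paper napkins: 0 = fully shut (panel upright, at its stop), up to 0.60 rad (stop) as its top tips out towards the robot about a level pivot along the unit's y, 50.5 mm in front of the unit's centre, 35 mm above the table. Stiff pivot: it stays at any tilt, never falls shut or open; 1 to 3 N square to the panel at the lip moves it
- bin_d_lip (a point): middle of the front edge of bin_d's finger lip, turning with the bin (axes as the unit's when shut). The lip is a ledge along the top of the front panel, 94 mm wide, 5 mm thick, 12 mm proud of the panel's outer face; this point is 2.5 mm below the bin's top, when shut 78.5 mm before the unit's centre, 163.5 above the table; on its arc it rises as the bin shuts (134 mm at 0.5 rad). Free below
- bin_d_inside: the inside of bin_d, not to be touched: the inner face of its 4 mm front panel (outer face 16 mm in front of the pivot, when shut from 22 to 166 mm above the table) and its stock, paper napkins. Origin on the pivot, turning with the bin
- bin_e (a joint): tilt of the clear bin with wooden stirring sticks: 0 = fully shut (panel upright, at its stop), up to 0.60 rad (stop) as its top tips out towards the robot about a level pivot along the unit's y, 50.5 mm in front of the unit's centre, 35 mm above the table. Stiff pivot: it stays at any tilt, never falls shut or open; 1 to 3 N square to the panel at the lip moves it
- bin_e_lip (a point): middle of the front edge of bin_e's finger lip, turning with the bin (axes as the unit's when shut). The lip is a ledge along the top of the front panel, 94 mm wide, 5 mm thick, 12 mm proud of the panel's outer face; this point is 2.5 mm below the bin's top, when shut 78.5 mm before the unit's centre, 163.5 above the table; on its arc it rises as the bin shuts (134 mm at 0.5 rad). Free below
- bin_e_inside: the inside of bin_e, not to be touched: the inner face of its 4 mm front panel (outer face 16 mm in front of the pivot, when shut from 22 to 166 mm above the table) and its stock, wooden stirring sticks. Origin on the pivot, turning with the bin
- cup_l: empty clear plastic bowl-shaped portion cup, 100 mm across the rim, 50 mm high, standing on the table in front of the left half of the unit; origin at the centre of its underside
- cup_r: empty clear plastic bowl-shaped portion cup, 100 mm across the rim, 50 mm high, standing on the table in front of the right half of the unit; origin at the centre of its underside
- ladle: steel serving spoon, 270 mm long, lying on the table beside the left (+y) end of the unit; origin under its middle, its x along it towards the bowl
- jar: closed glass jar with a steel lid, 72 mm across, 105 mm high, standing on the table beside the right (-y) end of the unit; origin at the centre of its underside

How it is judged (in metres and radians):
At the end, for the whole second after the job is handed in: All five bins are shut and at rest (each tilt below 0.05 rad, about 6 mm at the lip); the two cups, the spoon and the jar are within 20 mm of where they stood (value of joint each of bin_a, bin_b, bin_c, bin_d, bin_e below 0.05 rad and not (velocity of joint any of bin_a, bin_b, bin_c, bin_d, bin_e above 0.05 rad/s) and distance of each of cup_l, cup_r, ladle, jar from where it was at the start of the episode below 0.02 m); the robot touches nothing.
It fails at once if a finger touched the inside of a bin or its stock (reached in, hooked or pinched the panel) (contact force between the fingers and bin_a_inside above 0.3 N or contact force between the fingers and bin_b_inside above 0.3 N or contact force between the fingers and bin_c_inside above 0.3 N or contact force between the fingers and bin_d_inside above 0.3 N or contact force between the fingers and bin_e_inside above 0.3 N).
It fails at once if a bin that was shut was tipped open (value of joint any of bin_d, bin_e above 0.12 rad).
It fails at once if a cup, the spoon or the jar was lifted, carried or pushed more than 20 mm (distance of any of cup_l, cup_r, ladle, jar from where it was at the start of the episode above 0.02 m).
It also fails if it takes over 58 s, if anything falls off the work surface, if the arm or the gripper's body presses on something with over 40 N, if the wrist force passes 120 N, or if a joint passes its speed limit or range.

## Working session

There is one attempt and no reset: what is moved stays moved. The work goes in short steps, Python scripts to look and compute and a shell command to move; the robot and the scene stay as the last step left them, time stands still between calls to the robot, and variables do not carry over. Pictures are saved under pics/ and viewed, about 8 in all and at most 12, crops included, and the job is handed in when it is done.

```bash
mkdir -p pics; python3 - <<'E'
from station import readout, viewer, bot
import cv2,numpy as np
s=readout.read_state();print(s['clock'],s['tool_pos'],np.round(s['tool_rot'],3),s['finger_gap'])
for n in('scene','top'):
    p,d=viewer.get_image(n);cv2.imwrite(f'pics/{n}0.png',p[:,:,::-1]);np.save(f'pics/{n}0.npy',d)
    c=viewer.camera_params(n);print(n,c['vfov'],c['cx'],c['cy'],np.round(c['T'],3).tolist(),(d==0).mean())
E
```

```text
0.0 [ 204.74158051 -483.11247296  230.48141281] [[-0.001  0.39  -0.921]
 [ 0.001 -0.921 -0.39 ]
 [-1.    -0.002 -0.   ]] 85.35840623266967
scene 46.6165058765867 316.62591819107934 206.2636749794869 [[0.905, 0.373, -0.206, 821.322], [0.426, -0.789, 0.442, -466.699], [0.002, -0.488, -0.873, 1131.518], [0.0, 0.0, 0.0, 1.0]] 0.00421875
top 43.89130115860602 321.77040017031396 197.63578602514377 [[-0.027, -0.99, 0.136, 355.503], [-0.999, 0.029, 0.014, 13.538], [-0.018, -0.135, -0.991, 1605.647], [0.0, 0.0, 0.0, 1.0]] 0.00388671875
```

View pics/scene0.png

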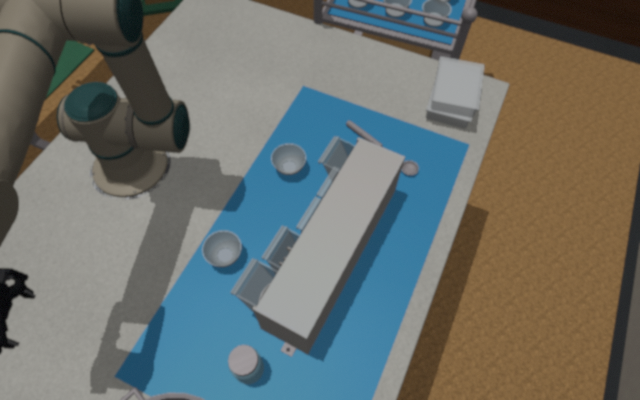

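View pics/top0.png

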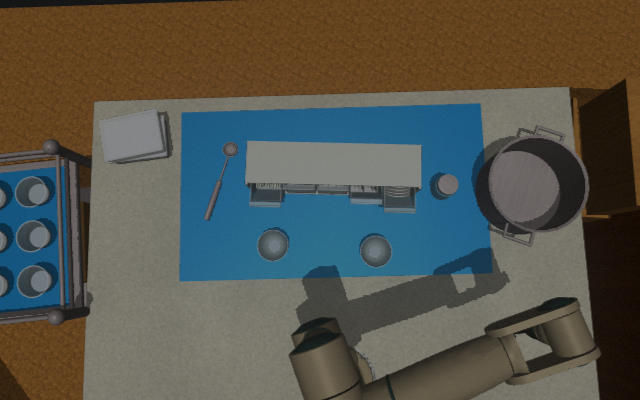

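The scene and top pictures both show three open bins: the left end (top px ~265,195), the second from the right (~365,193) and the right end (~400,198). The middle two look shut. The cups are at top px (273,245) and (376,250), and the jar is at (446,185). Next I'll measure these.

```bash
cat > h.py <<'E'
from station import readout, viewer, bot
import cv2,numpy as np
def cloud(n,d,c=None):
    c=c or viewer.camera_params(n);f=200/np.tan(np.radians(c['vfov']/2))
    v,u=np.mgrid[:400,:640]
    P=np.stack([(u-c['cx'])/f*d,(v-c['cy'])/f*d,d],-1)
    T=np.array(c['T']);return P@T[:3,:3].T+T[:3,3]
E
python3 - <<'E'
from h import *
for n in('top','scene'):
    d=np.load(f'pics/{n}0.npy');W=cloud(n,d)
    img=cv2.imread(f'pics/{n}0.png').astype(int)
    box=(W[...,0]>330)&(W[...,0]<800)&(abs(W[...,1])<420)
    r=box&(abs(W[...,2]-164)<9)
    if n=='top': r[:, :240]=0; r[:,430:]=0
    k,lab,st,_=cv2.connectedComponentsWithStats(r.astype(np.uint8));b=1+np.argmax(st[1:,4])
    R=W[lab==b];rect=cv2.minAreaRect(R[:,:2].astype(np.float32));bp=cv2.boxPoints(rect)
    print(n,'roof z',np.median(R[:,2]),rect,bp.round(1).tolist())
    # table z
    t=box&(abs(W[...,2])<15);print('table z',np.median(W[t][:,2]))
    # long axis direction (toward +y)
    e=max(((bp[(i+1)%4]-bp[i]) for i in range(4)),key=np.linalg.norm);e=e/np.linalg.norm(e)*np.sign(e[1]);ex=np.array([e[1],-e[0]])
    fr=bp[np.argsort(bp@ex)]
    fm=fr[:2].mean(0);C=fm+60*ex; print('yaw',np.arctan2(ex[1],ex[0]),'origin',C, 'back mid',fr[2:].mean(0))
    L=np.stack([(W[...,:2]-C)@ex,(W[...,:2]-C)@e,W[...,2]],-1)
    for y in(-200,-100,0,100,200):
        m=box&(abs(L[...,1]-y)<40)&(L[...,2]>60)&(L[...,0]<-62)&(L[...,0]>-180)
        q=L[m]
        if len(q): 
            q=q[np.argsort(q[:,0])];print(y,len(q),'front pts x,z',q[:8:2,[0,2]].round(0).tolist(),'maxz',q[:,2].max().round())
    # other objects
    for z0,z1,nm in((20,60,'cup'),(85,125,'jar')):
        m=box&(L[...,2]>z0)&(L[...,2]<z1)&((L[...,0]<-165)|(abs(L[...,1])>275))
        k,lab,st,ce=cv2.connectedComponentsWithStats(m.astype(np.uint8))
        for i in range(1,k):
            if st[i,4]>40: q=W[lab==i];print(nm,st[i,4],((q.min(0)+q.max(0))/2).round(),(q.max(0)-q.min(0)).round(), 'local',(L[lab==i].min(0)).round(),L[lab==i].max(0).round())
E
```

```text
top roof z 164.76008084800105 ((646.2689208984375, -0.007659912109375), (520.7020263671875, 146.8394317626953), 86.85247802734375) [[558.7000122070312, -255.89999389648438], [705.2999877929688, -264.0], [733.9000244140625, 255.89999389648438], [587.2999877929688, 264.0]]
table z 1.8033907618385001
yaw -0.054934677 origin [632.86945    0.729167] back mid [719.5779   -4.03891]
-200 404 front pts x,z [[-117.0, 145.0], [-116.0, 140.0], [-116.0, 139.0], [-116.0, 143.0]] maxz 152.0
-100 227 front pts x,z [[-94.0, 159.0], [-94.0, 153.0], [-94.0, 156.0], [-93.0, 153.0]] maxz 166.0
200 345 front pts x,z [[-109.0, 144.0], [-109.0, 148.0], [-109.0, 143.0], [-109.0, 152.0]] maxz 155.0
cup 73 [ 588. -337.   40.] [63. 50. 39.] local [ -57. -366.   21.] [   4. -315.   60.]
cup 82 [574. 395.  23.] [107.  45.   7.] local [-135.  370.   20.] [-26. 410.  27.]
cup 412 [424. 196.  39.] [94. 95. 38.] local [-267.  136.   20.] [-172.  232.   58.]
cup 419 [ 395. -127.   39.] [97. 98. 37.] local [-279. -189.   20.] [-182.  -92.   57.]
jar 350 [ 592. -348.  102.] [62. 61. 33.] local [ -53. -381.   85.] [  10.
[... 339 characters left out ...]
.1028137] back mid [720.0364     -7.5986633]
-200 949 front pts x,z [[-117.0, 134.0], [-117.0, 136.0], [-116.0, 137.0], [-116.0, 139.0]] maxz 147.0
-100 593 front pts x,z [[-95.0, 148.0], [-94.0, 153.0], [-94.0, 151.0], [-94.0, 153.0]] maxz 161.0
200 503 front pts x,z [[-110.0, 140.0], [-110.0, 140.0], [-109.0, 144.0], [-109.0, 143.0]] maxz 152.0
cup 491 [425. 191.  38.] [98. 98. 36.] local [-268.  133.   20.] [-170.  232.   56.]
cup 568 [ 397. -131.   37.] [100.  99.  34.] local [-279. -189.   20.] [-180.  -90.   54.]
cup 110 [ 607. -359.   40.] [47. 62. 39.] local [ -30. -388.   21.] [  15. -325.   60.]
jar 734 [ 595. -354.   98.] [62. 62. 23.] local [ -52. -383.   86.] [  11. -321.  109.]
```

```bash
python3 -m handwheel '[{"ty":-4.3,"tz":-8.5,"yaw":0.12,"claw":0},{"ty":-8.6,"tz":-17,"yaw":0.24,"claw":0},{"ty":-12.9,"tz":-25.5,"yaw":0.36,"claw":0},{"ty":-17.2,"tz":-34.1,"yaw":0.454,"claw":0},{"ty":-17.2,"tz":-34.1,"yaw":0.454,"claw":0},{"ty":-17.2,"tz":-34.1,"yaw":0.454,"claw":0},{"ty":-17.2,"tz":-34.1,"yaw":0.454,"claw":0},{"ty":-17.2,"tz":-34.1,"yaw":0.454,"claw":0},{"ty":-17.2,"tz":-34.1,"yaw":0.454,"claw":0},{"ty":-17.2,"tz":-34.1,"yaw":0.454,"claw":0},{"ty":-17.2,"tz":-34.1,"yaw":0.454,"claw":0},{"ty":-17.2,"tz":-34.1,"yaw":0.454,"claw":0},{"ty":-17.2,"tz":-34.1,"yaw":0.454,"claw":0},{"ty":-17.2,"tz":-34.1,"yaw":0.454,"claw":0}]' 30
cat >> h.py <<'E'
C=np.array([652.5,-2.]);ex=np.array([.9986,-.053]);ey=np.array([.053,.9986])
def st():
    s=readout.read_state();p=np.array(s['tool_pos'])
    print('t',s['clock'],'local',[round(float(a),1) for a in((p[:2]-C)@ex,(p[:2]-C)@ey,p[2])],'F',np.round(s['wrist_force'],1),'gap',round(s['finger_gap'],1),'toolz',np.round(np.array(s['tool_rot'])[:,2],3))
E
python3 - <<'E'
from h import *
st()
for n in('scene','wrist'):
    p,d=viewer.get_image(n);cv2.imwrite(f'pics/{n}1.png',p[:,:,::-1]);np.save(f'pics/{n}1.npy',d)
E
```

```text
t 0.1 local [-421.6, -504.2, 230.5] F [ 0.   0.2 -0.5] gap 85.1 toolz [-0.921 -0.39  -0.   ]invalid input at $[0]: expected keys tx, ty, tz, yaw, claw
```

View pics/scene1.png

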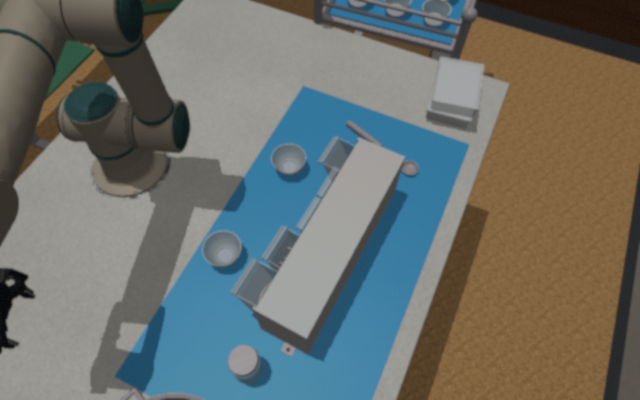

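View pics/wrist1.png

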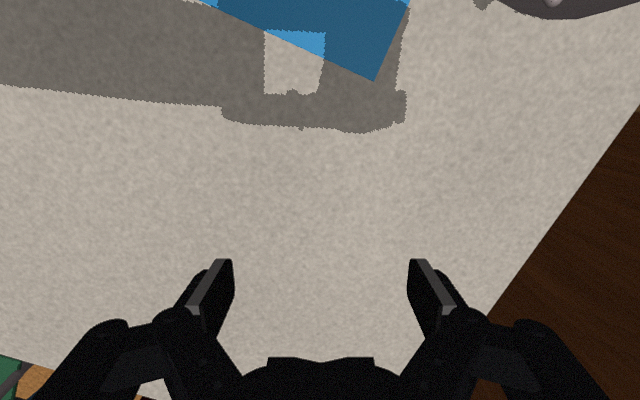

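The move was refused because every row needs all five keys, so the pictures show an unchanged scene. In the wrist view the fingertips are at about (222,270) and (420,270), and the camera is mounted on the side that will face the unit. I'll check how high it sits while I resend the move.

```bash
python3 -m handwheel '[{"tx":0,"ty":-4.3,"tz":-8.5,"yaw":0.12,"claw":0},{"tx":0,"ty":-8.6,"tz":-17,"yaw":0.24,"claw":0},{"tx":0,"ty":-12.9,"tz":-25.5,"yaw":0.36,"claw":0},{"tx":0,"ty":-17.2,"tz":-34.1,"yaw":0.454,"claw":0},{"tx":0,"ty":-17.2,"tz":-34.1,"yaw":0.454,"claw":0},{"tx":0,"ty":-17.2,"tz":-34.1,"yaw":0.454,"claw":0},{"tx":0,"ty":-17.2,"tz":-34.1,"yaw":0.454,"claw":0},{"tx":0,"ty":-17.2,"tz":-34.1,"yaw":0.454,"claw":0},{"tx":0,"ty":-17.2,"tz":-34.1,"yaw":0.454,"claw":0},{"tx":0,"ty":-17.2,"tz":-34.1,"yaw":0.454,"claw":0},{"tx":0,"ty":-17.2,"tz":-34.1,"yaw":0.454,"claw":0},{"tx":0,"ty":-17.2,"tz":-34.1,"yaw":0.454,"claw":0},{"tx":0,"ty":-17.2,"tz":-34.1,"yaw":0.454,"claw":0},{"tx":0,"ty":-17.2,"tz":-34.1,"yaw":0.454,"claw":0}]' 30
python3 - <<'E'
from h import *
st()
p,d=viewer.get_image('wrist');cv2.imwrite('pics/wrist2.png',p[:,:,::-1]);np.save('pics/wrist2.npy',d)
s=readout.read_state();T=np.array(viewer.camera_params('wrist')['T']);print('cam in tool',np.array(s['tool_rot']).T@(T[:3,3]-s['tool_pos']))
print('axis in tool',np.array(s['tool_rot']).T@T[:3,2])
# finger points (near depth) in tool frame: front-most extents
W=cloud('wrist',d);Q=(W-np.array(s['tool_pos']))@np.array(s['tool_rot'])
m=(d>0)&(Q[...,0]>-45)&(Q[...,0]<6)&(abs(Q[...,1])<30)&(abs(Q[...,2])<30)
for a in range(-40,5,10):
    q=Q[m&(abs(Q[...,0]-a)<5)];print(a,len(q),q.min(0).round(1) if len(q) else'',q.max(0).round(1) if len(q) else '')
E
```

```text
clock: 1.6
tool_pos: [451.3, -192.4, 231.0]
tool_rot: [[-0.0, -0.054, -0.999], [0.001, -0.999, 0.054], [-1.0, -0.001, 0.0]]
wrist_force: [0.5, -0.9, -0.9]
finger_gap: 0.4
t 1.6 local [-190.8, -200.7, 231.0] F [ 0.5 -0.9 -0.9] gap 0.4 toolz [-0.999  0.054  0.   ]
cam in tool [-1.41087686e+02  8.98918048e-02 -8.29075918e+01]
axis in tool [ 0.94739896 -0.00123307  0.32005265]
-40 1476 [-45.  -29.8 -15. ] [-35.   29.7  12.4]
-30 643 [-35.  -13.5 -12.6] [-25.   13.6   6.6]
-20 665 [-25.  -13.6 -12.6] [-15.   13.7  -6.4]
-10 544 [-15.  -13.7 -12.4] [-5.  13.6 -6.6]
0 59 [ -5.  -11.4 -12.4] [-2.2 10.9 -7.1]
```

View pics/wrist2.png

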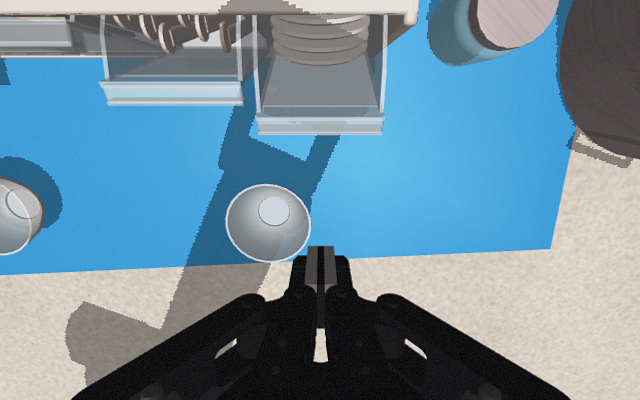

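The wrist view shows the shut fingers at px (320,250), lined up with the right-end bin (lip at x 255–385, y ~125). The finger face is about 12.5 mm ahead of the TCP, and the camera stays above the roof. Next I lower the tool and push this bin.

```bash
python3 -m handwheel '[{"tx":4,"ty":0,"tz":0,"yaw":0,"claw":0},{"tx":8,"ty":0,"tz":0,"yaw":0,"claw":0},{"tx":11.2,"ty":0,"tz":0,"yaw":0,"claw":0},{"tx":11.2,"ty":0,"tz":0,"yaw":0,"claw":0},{"tx":11.2,"ty":0,"tz":-1.5,"yaw":0,"claw":0},{"tx":11.2,"ty":0,"tz":-3,"yaw":0,"claw":0},{"tx":11.2,"ty":0,"tz":-4,"yaw":0,"claw":0},{"tx":11.0,"ty":0,"tz":-4.8,"yaw":0,"claw":0},{"tx":10.7,"ty":0,"tz":-5.6,"yaw":0,"claw":0},{"tx":10.4,"ty":0,"tz":-6.4,"yaw":0,"claw":0},{"tx":10.1,"ty":0,"tz":-7.2,"yaw":0,"claw":0},{"tx":9.8,"ty":0,"tz":-8,"yaw":0,"claw":0},{"tx":9.5,"ty":0,"tz":-8.8,"yaw":0,"claw":0},{"tx":9.2,"ty":0,"tz":-9.4,"yaw":0,"claw":0},{"tx":9.2,"ty":0,"tz":-9.7,"yaw":0,"claw":0},{"tx":9.2,"ty":0,"tz":-9.7,"yaw":0,"claw":0},{"tx":9.2,"ty":0,"tz":-9.7,"yaw":0,"claw":0}]'
python3 -c "
from h import *
st()"
```

```text
clock: 3.35
tool_pos: [548.2, -197.3, 138.7]
tool_rot: [[-0.0, -0.054, -0.999], [0.001, -0.999, 0.054], [-1.0, -0.001, 0.0]]
wrist_force: [0.1, -0.6, -0.6]
finger_gap: 0.2
t 3.35 local [-93.8, -200.6, 138.7] F [ 0.1 -0.6 -0.6] gap 0.2 toolz [-0.999  0.054  0.   ]
```

```bash
python3 -m handwheel '[{"tx":0,"ty":0,"tz":-0.15,"yaw":0,"claw":0},{"tx":0,"ty":0,"tz":-0.3,"yaw":0,"claw":0},{"tx":0,"ty":0,"tz":-0.4,"yaw":0,"claw":0},{"tx":0,"ty":0,"tz":-0.4,"yaw":0,"claw":0}]'
python3 - <<'E'
from h import *
st()
p,d=viewer.get_image('scene');cv2.imwrite('pics/scene3.png',cv2.resize(p[100:330,180:440,::-1],None,fx=2.5,fy=2.5))
E
```

```text
clock: 3.75
tool_pos: [552.3, -197.6, 138.8]
tool_rot: [[-0.0, -0.054, -0.999], [0.001, -0.999, 0.054], [-1.0, -0.001, 0.0]]
wrist_force: [-0.4, 0.1, 0.6]
finger_gap: -0.2
t 3.75 local [-89.7, -200.6, 138.8] F [-0.4  0.1  0.6] gap -0.2 toolz [-0.999  0.054  0.   ]
```

View pics/scene3.png

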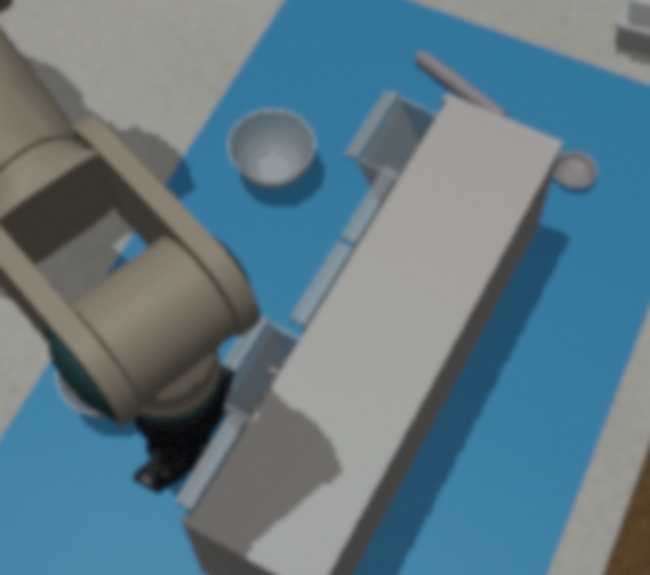

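The right-end bin (crop px ~210,460) is now almost flush. There is no stop force yet, so I'll press on slowly.

```bash
python3 -m handwheel '[{"tx":0,"ty":0,"tz":-0.1,"yaw":0,"claw":0},{"tx":0,"ty":0,"tz":-0.2,"yaw":0,"claw":0},{"tx":0,"ty":0,"tz":-0.2,"yaw":0,"claw":0}]'; python3 -m handwheel '[{"tx":0,"ty":0,"tz":-0.1,"yaw":0,"claw":0},{"tx":0,"ty":0,"tz":-0.2,"yaw":0,"claw":0},{"tx":0,"ty":0,"tz":-0.2,"yaw":0,"claw":0}]'
```

```text
clock: 4.1
tool_pos: [552.6, -197.6, 138.7]
tool_rot: [[-0.005, -0.054, -0.999], [0.002, -0.999, 0.054], [-1.0, -0.001, 0.005]]
wrist_force: [-11.6, 2.2, 6.1]
finger_gap: 0.5
clock: 4.4
tool_pos: [552.5, -197.6, 138.7]
tool_rot: [[-0.011, -0.055, -0.998], [0.003, -0.998, 0.055], [-1.0, -0.002, 0.011]]
wrist_force: [-15.0, 3.2, 6.7]
finger_gap: -0.5
```

The stop is reached, with the force rising and the position fixed. Next is the second bin from the right.

```bash
python3 -m handwheel '[{"tx":0,"ty":0,"tz":2,"yaw":0,"claw":0},{"tx":0,"ty":0,"tz":5,"yaw":0,"claw":0},{"tx":0,"ty":0,"tz":8,"yaw":0,"claw":0},{"tx":0,"ty":0,"tz":8,"yaw":0,"claw":0},{"tx":0.6,"ty":-4,"tz":8,"yaw":0,"claw":0},{"tx":0.6,"ty":-8,"tz":8,"yaw":0,"claw":0},{"tx":0.6,"ty":-10,"tz":7.5,"yaw":0,"claw":0},{"tx":0.6,"ty":-10,"tz":6,"yaw":0,"claw":0},{"tx":0.6,"ty":-10,"tz":4.5,"yaw":0,"claw":0},{"tx":0.5,"ty":-10,"tz":3.6,"yaw":0,"claw":0},{"tx":0.4,"ty":-10,"tz":2.8,"yaw":0,"claw":0},{"tx":0.2,"ty":-10,"tz":2,"yaw":0,"claw":0},{"tx":0,"ty":-10,"tz":1.3,"yaw":0,"claw":0},{"tx":0,"ty":-10,"tz":0.7,"yaw":0,"claw":0},{"tx":0,"ty":-10,"tz":0.3,"yaw":0,"claw":0},{"tx":0,"ty":-10,"tz":0,"yaw":0,"claw":0},{"tx":0,"ty":-10,"tz":-0.2,"yaw":0,"claw":0},{"tx":0,"ty":-10,"tz":-0.3,"yaw":0,"claw":0},{"tx":0,"ty":-10,"tz":-0.3,"yaw":0,"claw":0}]'
python3 -c "
from h import *
st()"
```

```text
clock: 6.3
tool_pos: [557.9, -97.8, 138.8]
tool_rot: [[-0.02, -0.055, -0.998], [0.004, -0.998, 0.055], [-1.0, -0.003, 0.02]]
wrist_force: [-20.5, 1.5, 10.0]
finger_gap: -0.2
t 6.3 local [-89.4, -100.7, 138.8] F [-20.5   1.5  10. ] gap -0.2 toolz [-0.998  0.055  0.02 ]
```

```bash
python3 -m handwheel '[{"tx":0,"ty":0,"tz":2,"yaw":0,"claw":0},{"tx":0,"ty":0,"tz":5,"yaw":0,"claw":0},{"tx":0,"ty":0,"tz":9,"yaw":0,"claw":0},{"tx":0,"ty":0,"tz":9,"yaw":0,"claw":0},{"tx":0.3,"ty":-4,"tz":9,"yaw":0,"claw":0},{"tx":0.6,"ty":-8,"tz":9,"yaw":0,"claw":0},{"tx":0.9,"ty":-12,"tz":9,"yaw":0,"claw":0},{"tx":1.2,"ty":-16,"tz":9,"yaw":0,"claw":0},{"tx":1.5,"ty":-20,"tz":9,"yaw":0,"claw":0},{"tx":1.7,"ty":-24,"tz":9,"yaw":0,"claw":0},{"tx":1.7,"ty":-28,"tz":9,"yaw":0,"claw":0},{"tx":1.7,"ty":-30,"tz":9,"yaw":0,"claw":0},{"tx":1.7,"ty":-30,"tz":9,"yaw":0,"claw":0},{"tx":1.7,"ty":-30,"tz":9,"yaw":0,"claw":0}]'
python3 -c "
from h import *
st()"
```

```text
clock: 7.7
tool_pos: [484.5, 206.8, 124.2]
tool_rot: [[-0.02, -0.055, -0.998], [0.003, -0.999, 0.055], [-1.0, -0.002, 0.02]]
wrist_force: [0.8, 0.1, -0.0]
finger_gap: 0.0
t 7.7 local [-178.8, 199.6, 124.2] F [ 0.8  0.1 -0. ] gap 0.0 toolz [-0.998  0.055  0.02 ]
```

```bash
python3 -m handwheel '[{"tx":0,"ty":0,"tz":-1.5,"yaw":0,"claw":0},{"tx":0,"ty":0,"tz":-3,"yaw":0,"claw":0},{"tx":-0.1,"ty":0,"tz":-4,"yaw":0,"claw":0},{"tx":-0.4,"ty":0,"tz":-4.9,"yaw":0,"claw":0},{"tx":-0.7,"ty":0,"tz":-5.7,"yaw":0,"claw":0},{"tx":-1,"ty":0,"tz":-6.5,"yaw":0,"claw":0},{"tx":-1.3,"ty":0,"tz":-7.3,"yaw":0,"claw":0},{"tx":-1.6,"ty":0,"tz":-8,"yaw":0,"claw":0},{"tx":-1.6,"ty":0,"tz":-8.5,"yaw":0,"claw":0},{"tx":-1.6,"ty":0,"tz":-8.8,"yaw":0,"claw":0},{"tx":-1.6,"ty":0,"tz":-9,"yaw":0,"claw":0},{"tx":-1.6,"ty":0,"tz":-9.2,"yaw":0,"claw":0},{"tx":-1.6,"ty":0,"tz":-9.2,"yaw":0,"claw":0}]'
python3 -c "
from h import *
st()"
```

```text
clock: 9.0
tool_pos: [573.9, 202.0, 138.3]
tool_rot: [[-0.028, -0.054, -0.998], [0.002, -0.999, 0.053], [-1.0, -0.001, 0.028]]
wrist_force: [-17.7, -1.0, 8.0]
finger_gap: 0.0
t 9.0 local [-89.3, 199.6, 138.3] F [-17.7  -1.    8. ] gap 0.0 toolz [-0.998  0.053  0.028]
```

All three pushes ended at a stop at the same depth (−89.3 to −89.5 mm). I'll back off, clear the view and check.

```bash
python3 -m handwheel '[{"tx":0,"ty":0,"tz":2,"yaw":0,"claw":0},{"tx":0,"ty":0,"tz":5,"yaw":0,"claw":0},{"tx":0,"ty":0,"tz":9,"yaw":0,"claw":0},{"tx":-4,"ty":0,"tz":10,"yaw":0,"claw":0},{"tx":-8,"ty":2,"tz":11,"yaw":0,"claw":0},{"tx":-12,"ty":6,"tz":12,"yaw":0,"claw":0},{"tx":-14,"ty":10,"tz":13,"yaw":0,"claw":0},{"tx":-14,"ty":14,"tz":14,"yaw":0,"claw":0},{"tx":-14,"ty":18,"tz":15,"yaw":0,"claw":0},{"tx":-14,"ty":20,"tz":16,"yaw":0,"claw":0},{"tx":-14,"ty":20,"tz":16,"yaw":0,"claw":0},{"tx":-14,"ty":20,"tz":16,"yaw":0,"claw":0}]'
python3 - <<'E'
from h import *
st();I=[]
for n in('top','wrist'):
    p,d=viewer.get_image(n);I.append(p[100:300,170:490] if n=='top' else p[::2,::2])
    W=cloud(n,d)
    L=np.stack([(W[...,:2]-C)@ex,(W[...,:2]-C)@ey,W[...,2]],-1)
    for y in(-200,-100,0,100,200):
        q=L[(d>0)&(abs(L[...,1]-y)<40)&(L[...,2]>80)&(L[...,2]<175)&(L[...,0]<-66)&(L[...,0]>-150)]
        print(n,y,len(q),np.percentile(q[:,0],[1,10]).round(1) if len(q) else '')
    if n=='top':
        for z0,z1,nm in((20,60,'cup'),(85,125,'jar')):
            m=(d>0)&(W[...,0]>330)&(W[...,0]<800)&(abs(W[...,1])<420)&(W[...,2]>z0)&(W[...,2]<z1)&((L[...,0]<-165)|(abs(L[...,1])>275))
            k,lab,stt,ce=cv2.connectedComponentsWithStats(m.astype(np.uint8))
            for i in range(1,k):
                if stt[i,4]>40: q=W[lab==i];print(nm,stt[i,4],((q.min(0)+q.max(0))/2).round())
cv2.imwrite('pics/end.png',cv2.resize(np.vstack(I)[:,:,::-1],None,fx=1.5,fy=1.5))
E
```

```text
clock: 10.2
tool_pos: [407.5, 10.5, 282.6]
tool_rot: [[-0.027, -0.054, -0.998], [0.003, -0.999, 0.054], [-1.0, -0.001, 0.027]]
wrist_force: [0.3, -0.3, 0.0]
finger_gap: 0.1
t 10.2 local [-245.3, -0.5, 282.6] F [ 0.3 -0.3  0. ] gap 0.1 toolz [-0.998  0.054  0.027]
top -200 137 [-79.8 -79.2]
top -100 133 [-80.2 -78.8]
top 0 134 [-79.5 -78.9]
top 100 127 [-79.6 -78.5]
top 200 129 [-79.3 -78.4]
cup 65 [ 589. -337.   39.]
cup 49 [600. 383.  25.]
cup 415 [424. 196.  39.]
cup 363 [ 395. -128.   39.]
jar 355 [ 592. -348.   99.]
wrist -200 0 
wrist -100 0 
wrist 0 0 
wrist 100 0 
wrist 200 0
```

View pics/end.png

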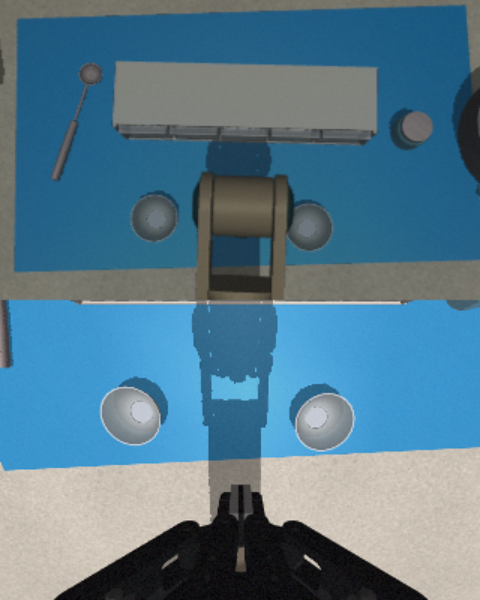

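All five lips form one straight row along the unit (crop px y ~133). The cups, spoon and jar have not moved, and the robot is clear. I'm handing in the job.

```bash
python3 -c "
from station import bot
print(bot.job_done())"
```

```text
the job is handed in; nothing more can be done
None
```

All five bins are shut, and I handed the job in at about 10 s on the robot's clock, well under the 58 s limit. I pushed the three open bins (right end, second from right, left end) by the front edge of their lips with closed fingertips. Each one went in until it stopped, at the same depth and with 15–20 N of resistance.

**Last checks:**
- **Bins:** In the final top view all five lips measured 78–80 mm in front of the unit's centre. The shut position is 78.5 mm.
- **Other objects:** The cups and jar measured within about 1 mm of where they started, apart from noise. The spoon looked unmoved in the pictures, but I did not measure it cleanly.
- **Robot:** It was clear of everything, with wrist force near zero.

**What went wrong:**
- **Refused move:** My first move was refused for missing keys, and nothing moved.
- **No final close-up:** The wrist camera could not see the bins in the last look, so the final bin check rests on the top camera and the stop forces.

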